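Seat the tube block on the mixer's drive pin

ROBOT

A 6-joint arm with a two-finger parallel gripper is mounted at the origin on the work surface. World frame = base frame: x ahead of the robot, y to its left, z up, the work surface at z = 0. Lengths are in m, angles in rad, forces in N, time in s.
With the tool pointing down it reaches from about 0.275 to 0.775 m from the base axis. Payload 14.6 kg.
Tool frame: the origin (TCP) lies at the very end of the fingers, on their centre line; the grasp point (between the pads) lies 19 mm behind it; x points along the fingers, y is the direction in which the jaws open and shut, and the axes are right-handed (so a half turn about x gives the same grasp; the last joint's range is limited). The gripper opens to 85 mm and grips with 20 to 120 N. Pads are 22 mm wide; open, the fingers measure 114 mm over their backs; the gripper's body (76 mm by 85 mm) begins 54 mm behind the grasp point. The pads swing forward as they close: fully open they stand 13 mm farther back than shut.
Start: joints at [-1.292, 0.263, -0.048, 1.259, 0, 1.415], TCP at [0.221, -0.476, 0.231] pointing down, gripper open.
Joint ranges: [-2.65, 2.65], [-0.89, 1.7], [-1.18, 1.37], [-2.13, 2.11], [-1.35, 1.29], [-3.14, 3.14]. Speed limits (rad/s): [1.89, 1.89, 2.57, 2.79, 3.14, 3.14].

INTERFACE

Orientations are given as a unit quaternion [w, x, y, z].
In Python, from cell import arm gives the robot as it stands.
- The arm moves only by the tool play_rows, never from a script. Its argument "increments" is a list of rows, each a list of 7 numbers: the shift along the tool's x, y, z in mm, then the turn, a rotation vector about the tool's x, y, z in degrees, then the finger opening in mm, from 0 to 85.4. In form: [[x, y, z, rx, ry, rz, grip], ...]. A call has 1 to 8 rows; each row shifts and turns the pose as measured when the row begins, along the tool's axes as they then stand; what a row does not reach is not made up. A row lasts 1/12 s, in which the tool goes at most 41.7 mm and 7.16 degrees, less where a joint would pass 70% of its speed; a pose out of reach is approached as far as the arm can. A call with a gripper value outside its range is refused whole. The fingers move at their own pace and stop on an object; "force" is the grip in N (left out, the last holds). Time passes only in rows, so rows that do not move let the fingers close. It gives the time, the measured TCP pose, the force and the opening at its end, in the units of the state.
- arm.observe(): the state, without advancing time (a new reading comes with each control period).
- arm.get_image(name): name is "scene" or "top"; returns the picture (400x640x3 uint8, blue, green, red); there is no depth.
- arm.get_calibration(name): a dict with "fx", "fy", "cx", "cy" (pixels), "extrinsics" (4x4, takes a point from world to camera coordinates). Camera axes: x right, y down, z forward; pixel columns grow to the right and rows downward; lengths in m; the calibration is good to about 2 mm. A picture is of the moment at which its call begins. get_calibration takes no time and is no camera call.
- arm.hand_in(): hands the job in, once; it reports no verdict.
Trained networks look in the newest picture that a camera, given by its name, has taken for a name from the list of things; names that differ only in an ending like _2 or _b are one class to them, and where a whole thing is asked for, a point or a joint stands for the part that bears it (a point fixed in the world has none). Each returns a list of dicts, best first, with "conf" (0 to 1); they miss things now and then, are a little off and sometimes report something else, mostly with a low value. They report only what shows in the picture. A call takes as long as a camera call. They do not tell look-alikes from the thing itself.
- arm.search_frame(camera, label): "bbox" ([left, top, right, bottom] in pixels, round what is visible of it).
- arm.landmark_of(camera, label): "pixel" ([row, column] in pixels: a listed point, or the origin of a listed thing).
The state is a dict: "t": time; "joint_pos": joint angles; "joint_vel": joint speeds; "tau": joint torques, N m; "eef_pos": TCP position; "ee_rot": TCP orientation; "ft_force": force on the tool from outside, world axes, zero at the start; "torque": the same for the moment, N m; "opening": opening from 0.0 (shut) to 1.0 (fully open).
Only numpy, scipy, OpenCV 4.12 (cv2) and the standard library are available. Lean on these libraries where they do the work, as an engineer would, in place of code of your own. Each camera call takes 0.05 s, during which the arm holds its last target. There are 200 camera calls.

TASK

Pick up the blue tube block by its handle, rest it lightly on the mixer and, still holding it and keeping it square with the deck (either way round), feel it about until the hole in its underside goes over the drive pin, and let it down gently until it sits flat on the deck; then let go. Be gentle: keep the block upright and never let it press or knock on the mixer with more than about 4 kg (40 N). Leave the tube rack, the bottle and the marker where they are.

Things in the scene. Friction and masses are not known exactly. Their poses are not given: they have to be found in the camera images.
- block_center (a point): Centre of the tube block to be moved: a loose blue plastic block, 60 mm high overall, 0.25 to 0.5 kg, standing on the bench. Its base plate is 127 mm (x) by 85 mm (y), 14 mm thick, on four domed rubber feet 2 mm high. Capped tubes stand at both ends, beyond 35 mm from the middle in x, up to 48 mm above the bench. This point lies on the block's upright middle axis, 30 mm above the feet's soles; z is up.
- block_handle (a point): The block's handle: an upright fin in the middle of its top, 50 mm long (along x), 12 mm thick (across y), from 16 to 60 mm above the feet's soles. This point lies on the block's middle axis, 45 mm above the soles; axes as the block's.
- block_hole (a point): Mouth of the hole in the block's underside, on the block's middle axis at the level of the plate's underside, 2 mm above the feet's soles: round, 13 mm across, 14 mm deep, its edge chamfered by 1.5 mm.
- mixer: A fixed white orbital mixer, 190 mm square, with a flat, level aluminium deck on top: 160 mm (x) by 130 mm (y), its surface 80 mm above the bench. Origin: middle of the underside; x and y along its sides, z up.
- deck (a point): Middle of the deck's surface; axes as the mixer's. A fixed steel drive pin, 10 mm across, stands 10 mm proud of the deck; its top 2.5 mm tapers to 5.6 mm across. It parked at an unknown point of its orbit: its axis lies 6 mm from this middle point in any direction. It is locked and does not move. The block's hole has 1.5 mm of sideways play on it.
- tube_rack_center (a point): Bystander: loose blue rack 90 by 210 mm, 72 mm high, full of capped tubes and without a handle, on the bench beyond the work; this point is 25 mm above its underside.
- bottle_center (a point): Bystander: loose clear bottle, 68 mm across and 160 mm high, upright on the bench; this point is on its axis, half-way up.
- marker_center (a point): Bystander: loose black marker pen, 135 mm long (its x), 11 mm thick, lying on the bench at the right of the work; this point is its middle.
There are look-alikes about, which are no part of the job. Leave any yellow look-alike of the part that bears block_center alone.

How it is judged:
By the outcome, as a careful person would: the job done as asked, in the order asked, and still so for the second after the job is handed in, with the robot touching nothing.
It also fails if it takes over 54 s, if anything falls off the work surface, if the arm or the gripper's body presses on something with over 40 N, if the wrist force passes 120 N, or if a joint passes its speed limit or range.

## Working session

There is one attempt and no reset: what is moved stays moved. The work goes in short steps, Python scripts to look and compute and a tool call to move; the robot and the scene stay as the last step left them, time stands still between calls to the robot, and variables do not carry over. Pictures are saved under pics/ and viewed, about 8 in all and at most 12, crops included, and the job is handed in when it is done.

Besides the shell and the picture viewer there is one more tool, called after "Request:" as name(argument=value, ...) on one line, values as JSON. play_rows: Moves the arm, as the interface text tells. Its arguments: {"type":"object","properties":{"increments":{"type":"array","items":{"type":"array","items":{"type":"number"}}},"force":{"type":"number"}},"required":["increments"]}

```bash
ls; mkdir -p pics
cat > h.py <<'E'
import numpy as np, cv2
from cell import arm
from scipy.spatial.transform import Rotation as R
def ray(cam,px):
    c=arm.get_calibration(cam); E=np.array(c["extrinsics"]); 
    d=np.array([(px[1]-c["cx"])/c["fx"],(px[0]-c["cy"])/c["fy"],1.])
    return -E[:3,:3].T@E[:3,3], E[:3,:3].T@d
def at_z(cam,px,z):
    o,d=ray(cam,px); return o+d*(z-o[2])/d[2]
def proj(cam,p):
    c=arm.get_calibration(cam); E=np.array(c["extrinsics"]); q=E[:3,:3]@np.array(p)+E[:3,3]
    return [round(c["fy"]*q[1]/q[2]+c["cy"],1), round(c["fx"]*q[0]/q[2]+c["cx"],1)]
E
python3 - <<'E'
from h import *
np.set_printoptions(precision=4,suppress=True)
for c in ["scene","top"]:
    cv2.imwrite(f"pics/{c}1.png",arm.get_image(c)); print(c,ray(c,[200,320]))
    for l,z in [("block_center",.03),("block_handle",.045),("deck",.08),("mixer",0),("bottle_center",.08),("tube_rack_center",.025),("marker_center",.005)]:
        for r in arm.landmark_of(c,l)[:3]: print(l,np.array(r["pixel"]),round(r["conf"],2),at_z(c,r["pixel"],z))
s=arm.observe(); print(s)
E
```

```text
pics
scene (array([ 1.1032, -0.8282,  0.7855]), array([-0.455 ,  0.6777, -0.5781]))
block_center [220.3 227.4] 0.8 [ 0.3274 -0.1627  0.03  ]
block_center [249.4 280.9] 0.66 [ 0.5397 -0.1864  0.03  ]
block_handle [219.  228.1] 0.95 [ 0.3404 -0.1704  0.045 ]
block_handle [248.6 283.6] 0.9 [ 0.5552 -0.1931  0.045 ]
deck [168.4 354.9] 0.93 [0.5517 0.2028 0.08  ]
mixer [186.5 359.1] 0.72 [0.5576 0.2234 0.    ]
bottle_center [144.7 408.3] 0.6 [0.6385 0.435  0.08  ]
tube_rack_center [249.  382.6] 0.89 [ 0.7713 -0.0453  0.025 ]
marker_center [319.8 214. ] 0.66 [ 0.5316 -0.4362  0.005 ]
top (array([0.3356, 0.0115, 1.6515]), array([ 0.1492, -0.0071, -0.9888]))
block_center [281.  374.4] 0.89 [ 0.3277 -0.1682  0.03  ]
block_center [210.5 378.9] 0.84 [ 0.5471 -0.1857  0.03  ]
block_handle [213.6 379. ] 0.56 [ 0.5354 -0.184   0.045 ]
block_handle [280.6 373.9] 0.56 [ 0.329 -0.165  0.045]
deck [206.9 251.5] 0.62 [0.5512 0.2089 0.08  ]
mixer [206.7 254.1] 0.82 [0.5628 0.2106 0.    ]
bottle_center [179.4 172.3] 0.72 [0.6359 0.4531 0.08  ]
tube_rack_center [138.7 332.6] 0.72 [ 0.7809 -0.0407  0.025 ]
marker_center [214.2 378.5] 0.56 [ 0.5385 -0.1873  0.005 ]
marker_center [217.8 455.8] 0.48 [ 0.5272 -0.4344  0.005 ]
{'t': 0.8, 'joint_pos': array([-1.2923,  0.263 , -0.0483,  1.2594, -0.    ,  1.4155]), 'joint_vel': array([ 0.0009,  0.0003, -0.0007, -0.0013,  0.0007,  0.001 ]), 'tau': array([  0.0037, -63.7386,  38.4758,   0.0009,  -0.    ,  -0.    ]), 'eef_pos': array([ 0.2207, -0.4764,  0.2313]), 'ee_rot': array([-0.1522, -0.6905, -0.1522,  0.6905]), 'ft_force': array([-0.4606, -0.2228,  0.3502]), 'torque': array([-0.035 ,  0.0244, -0.0043]), 'opening': 0.9983238068661717}
```

```bash
python3 -c "
import cv2
a=cv2.imread('pics/top1.png')[130:330,200:480]; cv2.imwrite('pics/topc.png',cv2.resize(a,None,fx=2.8,fy=2.8,interpolation=2))
a=cv2.imread('pics/scene1.png')[120:340,180:450]; cv2.imwrite('pics/scenec.png',cv2.resize(a,None,fx=2.7,fy=2.7,interpolation=2))"
```

```text
(no output)
```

View pics/topc.png

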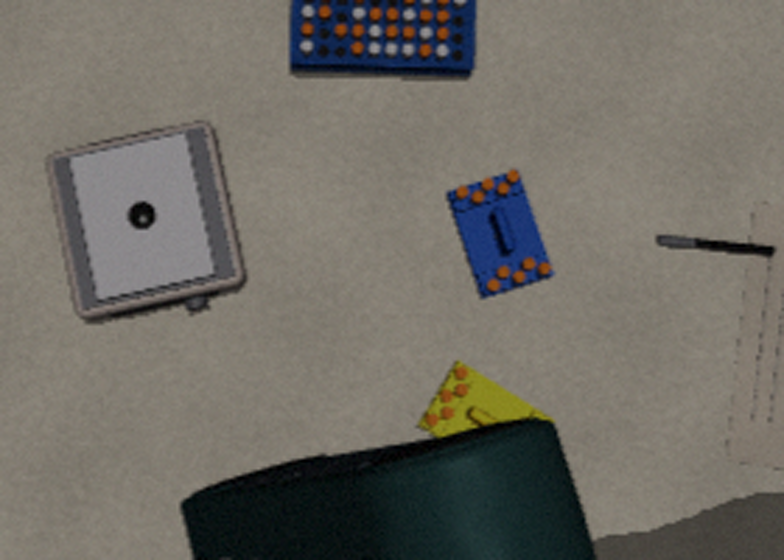

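View pics/scenec.png

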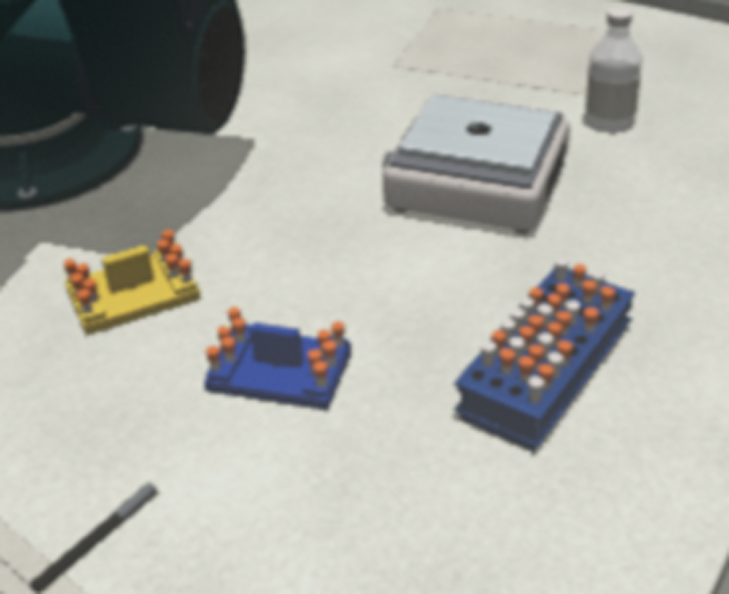

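The top crop shows the blue block at about (210,378) full-image, long axis roughly along world x and yawed about 15°. The yellow look-alike is near the arm base. The mixer is at about (207,252), and the dark pin spot is in the middle of its deck. The scene crop agrees. Next I'll fit the poses by segmentation.

```bash
cat > seg.py <<'E'
from h import *
def quad(cam,mask,z,near):
    m=cv2.morphologyEx(mask,cv2.MORPH_CLOSE,np.ones((9,9),np.uint8))
    cs,_=cv2.findContours(m,cv2.RETR_EXTERNAL,cv2.CHAIN_APPROX_NONE)
    u=np.array(proj(cam,near))[::-1]
    best=max((c for c in cs if abs(cv2.pointPolygonTest(c,tuple(map(float,u)),True))<60 and cv2.pointPolygonTest(c,tuple(map(float,u)),True)>-3),key=cv2.contourArea)
    P=np.array([at_z(cam,[v,w],z)[:2] for w,v in best[:,0]],np.float32)
    (c,wh,a)=cv2.minAreaRect((P*1000).astype(np.float32)); return c,wh,a
def masks(im):
    h=cv2.cvtColor(im,cv2.COLOR_BGR2HSV)
    blue=cv2.inRange(h,(105,110,40),(130,255,255))
    return blue,h
E
python3 - <<'E'
from seg import *
im=cv2.imread("pics/top1.png"); blue,h=masks(im)
print("block",quad("top",blue,.014,[.541,-.185,.014]))
sc=cv2.imread("pics/scene1.png"); b2,_=masks(sc)
print(im[195:220,251-30:251+35:4].min(2)[::8])
g=im.min(2)
for t in (125,135,145):
    try: print("deck",t,quad("top",(g>t).astype(np.uint8)*255,.08,[.551,.206,.08]))
    except Exception as e: print(e)
# dark pin spot
roi=g[190:225,235:270]; ys,xs=np.nonzero(roi<70); print("spot",ys.mean()+190,xs.mean()+235,len(ys),at_z("top",[ys.mean()+190,xs.mean()+235],.08))
big=cv2.resize(np.hstack([im[185:230,230:275],sc[150:195,333:378]]),None,fx=8,fy=8,interpolation=cv2.INTER_CUBIC); cv2.imwrite("pics/pin.png",big)
E
```

```text
block ((541.4369506835938, -184.73422241210938), (125.59728240966797, 85.19695281982422), 17.69953727722168)
[[ 74  75 140 135 134 138 135 138 137 137 140 135 137  79 112 107 116]
 [102  74 136 132 135 136 139   9  19 138 138 137 137  80  80  81 114]
 [ 95  75  85 135 134 135 133  53 116 140 138 137 135  83  80 113 113]
 [115  87  80 136 137 138 138 132 132 138 135 136 138 135  84  82  61]]
deck 125 ((552.333251953125, 212.0431671142578), (157.80667114257812, 125.7083511352539), 12.633223533630371)
deck 135 ((553.5350341796875, 212.0648193359375), (154.48936462402344, 124.63734436035156), 12.23462963104248)
max() iterable argument is empty
spot 206.56521739130434 250.17391304347825 69 [0.55219729 0.21295594 0.08      ]
```

View pics/pin.png

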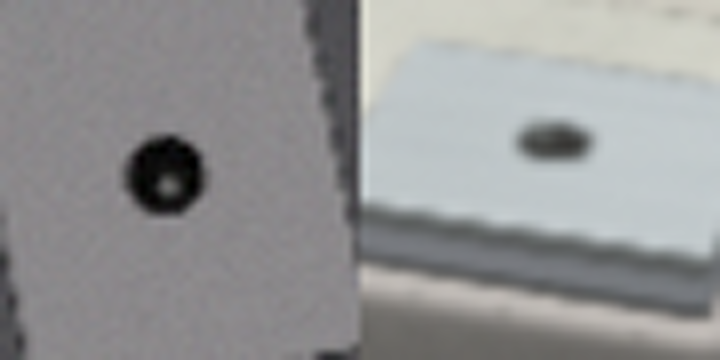

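The crop shows a black disc in the deck, with the bright pin tip in it, slightly below and right of the disc centre (about row 207.8, col 250.6). I'll take a few more frames to average it.

Run:
```python
from seg import *
np.set_printoptions(precision=4,suppress=True)
g=np.mean([arm.get_image("top").astype(float).mean(2) for _ in range(6)],0)
print(g[200:214,243:258].astype(int))
roi=g[195:219,239:263]; w=np.clip(135-roi,0,None)
m=(cv2.dilate((roi<60).astype(np.uint8),np.ones((3,3)),iterations=1)>0)
filled=cv2.morphologyEx((roi<95).astype(np.uint8),cv2.MORPH_CLOSE,np.ones((5,5)))
ys,xs=np.nonzero(filled); d=[ys.mean()+195,xs.mean()+239]; print("disc",d,at_z("top",d,.08),len(ys))
# pin tip: local brightness inside the disc
er=cv2.erode(filled,np.ones((3,3))); p=np.where(er>0,np.clip(roi-25,0,None),0); Y,X=np.mgrid[195:219,239:263]
c=[(p*Y).sum()/p.sum(),(p*X).sum()/p.sum()]; print("pin",c,at_z("top",c,.09), at_z("top",c,.087))
```

```text
[[137 138 137 136 136 137 139 137 138 137 138 137 137 138 138]
 [135 137 138 138 137 132 127 127 127 130 135 139 138 137 138]
 [137 138 138 136 131  89  63  40  24  73 115 132 137 137 137]
 [137 136 137 130  75  14  11  12   8  12  18 100 133 137 136]
 [137 138 134  78  13  10  10  10   8   8   9  29 109 137 138]
 [138 138 113  55  11   9   9  11   9  11  10  11 103 134 137]
 [138 138  98  38  10  11  11  27  26  16  10   9  77 124 138]
 [137 136  99  38  10  11  16  73  75  36  10  10  79 125 138]
 [137 138 105  47   9  10  38  92  98  53  13  12  81 127 137]
 [137 137 136  85  22  10  16  52  52  28  15  44 113 137 136]
 [137 138 138 121  69  22  12  12  17  17  44 113 137 137 137]
 [138 137 138 135 119  79  54  52  53  63 115 137 138 138 137]
 [139 137 138 137 136 138 139 137 136 137 138 138 138 137 136]
 [136 137 138 137 137 137 137 139 137 138 139 138 136 136 138]]
disc [np.float64(206.51851851851853), np.float64(250.1851851851852)] [0.5523 0.2129 0.08  ] 81
pin [np.float64(207.83341139734586), np.float64(250.6354410616706)] [0.5469 0.2102 0.09  ] [0.5474 0.2106 0.087 ]
```

```bash
cat > go.py <<'E'
from h import *
def plan(p,yaw,s=None):
    """tool-frame shift mm and rotvec deg to a tool-down pose with jaw axis at yaw (deg, mod 180)"""
    s=s or arm.observe(); q=s["ee_rot"]; T=R.from_quat([q[1],q[2],q[3],q[0]]); M=T.as_matrix()
    best=None
    for k in (0,180):
        a=np.radians(yaw+k); y=np.array([np.cos(a),np.sin(a),0]); x=np.array([0,0,-1.])
        G=R.from_matrix(np.c_[x,y,np.cross(x,y)]); rv=(T.inv()*G).as_rotvec(degrees=True)
        if best is None or np.linalg.norm(rv)<np.linalg.norm(best): best=rv
    d=M.T@(np.array(p)-s["eef_pos"])*1000
    print("t",round(s["t"],2),"pos",s["eef_pos"].round(4),"jawyaw",round(np.degrees(np.arctan2(M[1,1],M[0,1])),2),"tilt",round(np.degrees(np.arccos(-M[2,0])),2),"open",round(s["opening"]*85.4,1),"F",s["ft_force"].round(1),"T",s["torque"].round(2),"q6",s["joint_pos"][5].round(2))
    print("shift",d.round(1),"rot",best.round(2)); print("tool y,z world",M[:,1].round(3),M[:,2].round(3))
E
python3 - <<'E'
from go import *
plan([.541,-.185,.15],107.7)
from seg import *
im=np.mean([arm.get_image("top").astype(float) for _ in range(4)],0).min(2)
m=((im>128)&(im<150)).astype(np.uint8); n,L=cv2.connectedComponents(m,connectivity=4); m=(L==L[206,240]).astype(np.uint8)
cs,_=cv2.findContours(m,0,cv2.CHAIN_APPROX_NONE); c=max(cs,key=cv2.contourArea)
P=np.float32([at_z("top",[v,u],.08)[:2]*1000 for u,v in c[:,0]])
print(cv2.minAreaRect(P))
# line fit on the four sides
ctr=np.array([552.,212.5]); 
for it in range(2):
    a=np.radians(12.2); A=np.array([[np.cos(a),np.sin(a)],[-np.sin(a),np.cos(a)]]); Q=(P-ctr)@A.T
    for nm,sel in [("+x",(Q[:,0]>70)&(abs(Q[:,1])<50)),("-x",(Q[:,0]<-70)&(abs(Q[:,1])<50)),("+y",(Q[:,1]>55)&(abs(Q[:,0])<65)),("-y",(Q[:,1]<-55)&(abs(Q[:,0])<65))]:
        v=cv2.fitLine(P[sel],cv2.DIST_HUBER,0,.01,.01).ravel(); print(nm,sel.sum(),np.degrees(np.arctan2(v[1],v[0])).round(2),Q[sel].mean(0).round(1))
    break
E
```

```text
t 1.1 pos [ 0.2207 -0.4764  0.2313] jawyaw -65.15 tilt 0.0 open 85.3 F [ 0.1 -0.   0.5] T [-0.   -0.    0.01] q6 1.42
shift [  81.3 -129.7 -413.1] rot [7.15 0.   0.  ]
tool y,z world [ 0.42  -0.907 -0.   ] [-0.907 -0.42   0.   ]
((553.1102294921875, 212.44866943359375), (155.58709716796875, 125.25688171386719), 12.633223533630371)
+x 32 -77.13 [77.4 -0.1]
-x 33 -77.33 [-75.3   0.3]
+y 41 12.76 [-0.5 61. ]
-y 42 12.56 [ -0.  -61.4]
```

Request:
play_rows(increments=[[2, -12, -38, 0.9, 0, 0, 85], [2, -12, -38, 0.9, 0, 0, 85], [2, -12, -38, 0.9, 0, 0, 85], [2, -12, -38, 0.9, 0, 0, 85], [2, -12, -38, 0.9, 0, 0, 85], [2, -12, -38, 0.9, 0, 0, 85], [2, -12, -38, 0.9, 0, 0, 85], [2, -12, -38, 0.9, 0, 0, 85]], force=60)

```text
t: 1.97
eef_pos: [0.4728, -0.2729, 0.2148]
ee_rot: [0.103, 0.7, 0.101, -0.7]
ft_force: [-0.2, -1.8, 0.4]
opening: 0.993
```

```bash
python3 -c "
from go import *
plan([.541,-.185,.12],107.7)"
```

```text
t 1.97 pos [ 0.4728 -0.2729  0.2148] jawyaw -73.37 tilt 0.19 open 84.8 F [-0.2 -1.8  0.4] T [-0.06 -0.02 -0.01] q6 2.18
shift [ 94.5 -65.  -90.5] rot [-1.07  0.03 -0.19]
tool y,z world [ 0.286 -0.958  0.003] [-0.958 -0.286  0.   ]
```

Request:
play_rows(increments=[[20, -16, -22, -0.3, 0, 0, 85], [20, -16, -22, -0.3, 0, 0, 85], [20, -14, -20, -0.3, 0, 0, 85], [20, -12, -18, -0.2, 0, 0, 85], [12, -7, -8, 0, 0, 0, 85], [0, 0, 0, 0, 0, 0, 85]])

```text
t: 2.47
eef_pos: [0.549, -0.1746, 0.1186]
ee_rot: [0.113, 0.699, 0.11, -0.697]
ft_force: [-0.1, 0.5, -1.1]
opening: 0.995
```

```bash
python3 -c "
from go import *
im=arm.get_image('top'); sc=arm.get_image('scene')
plan([.541,-.185,.028],107.7)
for l in ['block_handle']:
  for c in ['top','scene']:
    print(c,[(r['pixel'],at_z(c,r['pixel'],.045).round(4)) for r in arm.landmark_of(c,l)])
cv2.imwrite('pics/s2.png',cv2.resize(sc[150:330,200:380],None,fx=3,fy=3,interpolation=2))
"
```

```text
t 2.57 pos [ 0.5489 -0.1766  0.1208] jawyaw -71.91 tilt 0.48 open 85.0 F [-0.1 -0.2 -0.2] T [-0.   -0.03  0.07] q6 2.37
shift [92.8  4.8 10.5] rot [ 0.39 -0.21 -0.43]
tool y,z world [ 0.311 -0.951  0.008] [-0.951 -0.311 -0.004]
top []
scene [([217.9, 229.3], array([ 0.3398, -0.1647,  0.045 ])), ([244.4, 282.5], array([ 0.5428, -0.1811,  0.045 ]))]
```

View pics/s2.png

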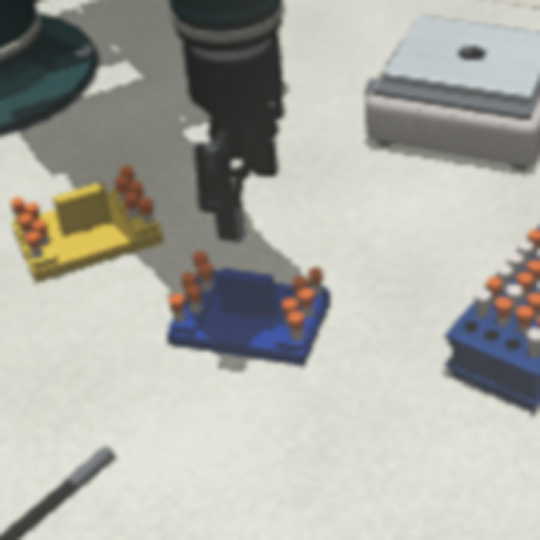

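The picture shows the open gripper above the blue block's handle, with the jaws across the fin (fin at crop (247,293)). The yellow block is well clear. Next is the lateral correction, then the descent.

Request:
play_rows(increments=[[5, 5, 10, 0.4, -0.2, -0.4, 85], [15, 0, 1, 0, 0, 0, 85], [15, 0, 0, 0, 0, 0, 85], [15, 0, 0, 0, 0, 0, 85], [10, 0, 0, 0, 0, 0, 85], [0, 0, 0, 0, 0, 0, 85]])

```text
t: 3.17
eef_pos: [0.5384, -0.1956, 0.0649]
ee_rot: [0.107, 0.702, 0.102, -0.696]
ft_force: [0.8, 0.7, 0.6]
opening: 0.991
```

```bash
python3 -c "
from go import *
plan([.541,-.185,.028],107.7)"
```

```text
t 3.17 pos [ 0.5384 -0.1956  0.0649] jawyaw -72.96 tilt 0.63 open 84.7 F [0.8 0.7 0.6] T [ 0.02 -0.01 -0.03] q6 2.35
shift [36.8 -9.7 -5.4] rot [-0.66 -0.41 -0.48]
tool y,z world [ 0.293 -0.956  0.008] [-0.956 -0.293 -0.007]
```

Request:
play_rows(increments=[[3, -5, -2.5, -0.3, -0.4, -0.4, 85], [3, -3, -2, -0.2, 0, 0, 85], [10, 0, 0, 0, 0, 0, 85], [10, 0, 0, 0, 0, 0, 85], [5, 0, 0, 0, 0, 0, 85], [0, 0, 0, 0, 0, 0, 85]])

```text
t: 3.67
eef_pos: [0.5405, -0.189, 0.0338]
ee_rot: [0.108, 0.7, 0.106, -0.698]
ft_force: [-1.3, 0.8, -0.3]
opening: 0.995
```

```bash
python3 -c "
from go import *
plan([.541,-.185,.028],107.7)"
```

```text
t 3.67 pos [ 0.5405 -0.189   0.0338] jawyaw -72.6 tilt 0.23 open 84.9 F [-1.3  0.8 -0.3] T [ 0.02  0.   -0.01] q6 2.36
shift [ 5.8 -3.6 -1.7] rot [-0.3  -0.12 -0.19]
tool y,z world [ 0.299 -0.954  0.003] [-0.954 -0.299 -0.002]
```

Request:
play_rows(increments=[[4, -3, -1.5, -0.2, -0.1, -0.2, 85], [0, 0, 0, 0, 0, 0, 60], [0, 0, 0, 0, 0, 0, 30], [0, 0, 0, 0, 0, 0, 18], [0, 0, 0, 0, 0, 0, 18], [0, 0, 0, 0, 0, 0, 18]])

```text
t: 4.17
eef_pos: [0.5413, -0.1851, 0.0295]
ee_rot: [0.108, 0.699, 0.109, -0.699]
ft_force: [-1.1, 0.0, 0.0]
opening: 0.293
```

```bash
python3 -c "
from go import *
plan([.541,-.185,.028],107.7)"
```

```text
t 4.17 pos [ 0.5413 -0.1851  0.0295] jawyaw -72.34 tilt 0.03 open 25.0 F [-1.1  0.   0. ] T [ 0.03  0.03 -0.02] q6 2.36
shift [ 1.5 -0.2  0.3] rot [-0.04 -0.01  0.03]
tool y,z world [ 0.303 -0.953 -0.001] [-0.953 -0.303 -0.   ]
```

Aligned. I'll close on the handle, check the opening, and lift a little.

Request:
play_rows(increments=[[0, 0, 0, 0, 0, 0, 5], [0, 0, 0, 0, 0, 0, 5], [0, 0, 0, 0, 0, 0, 5], [0, 0, 0, 0, 0, 0, 5], [0, 0, 0, 0, 0, 0, 5], [0, 0, 0, 0, 0, 0, 5]], force=80)

```text
t: 4.67
eef_pos: [0.5415, -0.1853, 0.0299]
ee_rot: [0.108, 0.699, 0.109, -0.698]
ft_force: [-0.2, -0.1, 0.0]
opening: 0.126
```

```bash
python3 -c "
from go import *
plan([.541,-.185,.028],107.7)"
```

```text
t 4.67 pos [ 0.5415 -0.1853  0.0299] jawyaw -72.36 tilt 0.05 open 10.7 F [-0.2 -0.1  0. ] T [-0.02 -0.05  0.  ] q6 2.36
shift [ 1.9 -0.4  0.4] rot [-0.06 -0.05  0.01]
tool y,z world [ 0.303 -0.953 -0.   ] [-0.953 -0.303 -0.001]
```

Request:
play_rows(increments=[[-5, 0, 0, 0, 0, 0, 5], [-15, 0, 0, 0, 0, 0, 5], [-25, 0, 0, 0, 0, 0, 5], [-30, 0, 0, 0, 0, 0, 5], [-30, 0, 0, 0, 0, 0, 5], [-30, 0, 0, 0, 0, 0, 5], [-10, 0, 0, 0, 0, 0, 5], [0, 0, 0, 0, 0, 0, 5]])

```text
t: 5.33
eef_pos: [0.5383, -0.1838, 0.1808]
ee_rot: [-0.107, -0.697, -0.11, 0.701]
ft_force: [0.7, -0.8, -4.0]
opening: 0.126
```

```bash
python3 -c "
from go import *
plan([.547,.210,.145],102.7)"
```

```text
t 5.33 pos [ 0.5383 -0.1838  0.1808] jawyaw -72.35 tilt 0.46 open 10.8 F [ 0.7 -0.8 -4. ] T [-0.01  0.03  0.01] q6 2.36
shift [  37.3 -372.3 -127.9] rot [4.95 0.32 0.33]
tool y,z world [ 0.303 -0.953 -0.006] [-0.953 -0.303  0.005]
```

Half a turn the other way keeps joint 6 well inside its range (this way it would reach about 3.13). I'll spin 180° in place first.

Request:
play_rows(increments=[[0, 0, 0, -4, 0, 0, 5], [0, 0, 0, -7, 0, 0, 5], [0, 0, 0, -7, 0, 0, 5], [0, 0, 0, -7, 0, 0, 5], [0, 0, 0, -7, 0, 0, 5], [0, 0, 0, -7, 0, 0, 5], [0, 0, 0, -7, 0, 0, 5], [0, 0, 0, -7, 0, 0, 5]])

```text
t: 6.0
eef_pos: [0.5353, -0.1823, 0.175]
ee_rot: [-0.41, -0.57, -0.42, 0.575]
ft_force: [-0.6, -0.1, -3.1]
opening: 0.124
```

Request:
play_rows(increments=[[0, 0, 0, -7, 0, 0, 5], [0, 0, 0, -7, 0, 0, 5], [0, 0, 0, -7, 0, 0, 5], [0, 0, 0, -7, 0, 0, 5], [0, 0, 0, -7, 0, 0, 5], [0, 0, 0, -7, 0, 0, 5], [0, 0, 0, -7, 0, 0, 5], [0, 0, 0, -7, 0, 0, 5]])

```text
t: 6.67
eef_pos: [0.5309, -0.1801, 0.166]
ee_rot: [0.628, 0.304, 0.649, -0.303]
ft_force: [0.3, -0.7, -3.5]
opening: 0.127
```

Request:
play_rows(increments=[[0, 0, 0, -7, 0, 0, 5], [0, 0, 0, -7, 0, 0, 5], [0, 0, 0, -7, 0, 0, 5], [0, 0, 0, -7, 0, 0, 5], [0, 0, 0, -7, 0, 0, 5], [0, 0, 0, -7, 0, 0, 5], [0, 0, 0, -4, 0, 0, 5], [0, 0, 0, 0, 0, 0, 5]])

```text
t: 7.33
eef_pos: [0.5265, -0.1779, 0.1572]
ee_rot: [0.693, 0.027, 0.72, -0.013]
ft_force: [-0.8, 0.7, -3.3]
opening: 0.124
```

```bash
python3 -c "
from go import *
plan([.547,.210,.18],102.7)"
```

```text
t 7.33 pos [ 0.5265 -0.1779  0.1572] jawyaw 86.73 tilt 2.45 open 10.6 F [-0.8  0.7 -3.3] T [-0.04 -0.06  0.02] q6 -0.42
shift [-15.9 388.8  -2.3] rot [-15.95  -2.08  -1.31]
tool y,z world [0.057 0.998 0.018] [ 0.998 -0.056 -0.039]
```

Request:
play_rows(increments=[[-4, 15, 0, -2, -1, -0.6, 5], [-5, 30, 0, -3, -1, -0.6, 5], [-5, 35, 3, -3, 0, 0, 5], [-2, 38, 5, -3, 0, 0, 5], [-1, 38, 7, -3, 0, 0, 5], [0, 38, 9, -2, 0, 0, 5], [0, 38, 9, 0, 0, 0, 5], [0, 25, 6, 0, 0, 0, 5]])

```text
t: 8.0
eef_pos: [0.5355, 0.0881, 0.1686]
ee_rot: [0.7, -0.072, 0.707, 0.072]
ft_force: [-0.5, -0.2, -3.8]
opening: 0.13
```

```bash
python3 -c "
from go import *
plan([.547,.210,.15],102.7)"
```

```text
t 8.0 pos [0.5355 0.0881 0.1686] jawyaw 101.65 tilt 0.53 open 11.1 F [-0.5 -0.2 -3.8] T [-0.06 -0.06 -0.  ] q6 -0.19
shift [ 18.4 117.   36.1] rot [-1.05 -0.53 -0.03]
tool y,z world [-0.202  0.979  0.   ] [ 0.979  0.202 -0.009]
```

Request:
play_rows(increments=[[0, 32, 10, -0.5, -0.3, 0, 5], [0, 30, 9, -0.3, -0.2, 0, 5], [3, 25, 8, 0, 0, 0, 5], [3, 10, 3, 0, 0, 0, 5], [0, 0, 0, 0, 0, 0, 5], [0, 0, 0, 0, 0, 0, 5]])

```text
t: 8.5
eef_pos: [0.5413, 0.1998, 0.1582]
ee_rot: [0.701, -0.073, 0.705, 0.074]
ft_force: [0.3, -0.1, -3.5]
opening: 0.127
```

```bash
python3 -c "
from go import *
plan([.547,.210,.13],102.7)"
```

```text
t 8.5 pos [0.5413 0.1998 0.1582] jawyaw 101.95 tilt 0.34 open 10.8 F [ 0.3 -0.1 -3.5] T [-0.02 -0.06  0.04] q6 0.0
shift [28.1  8.7  7.8] rot [-0.75 -0.33 -0.09]
tool y,z world [-0.207  0.978  0.002] [ 0.978  0.207 -0.006]
```

Request:
play_rows(increments=[[5, 4, 4, -0.4, -0.3, -0.1, 5], [8, 3, 3, -0.2, 0, 0, 5], [7, 1, 1, 0, 0, 0, 5], [4, 0, 0, 0, 0, 0, 5], [0, 0, 0, 0, 0, 0, 5], [0, 0, 0, 0, 0, 0, 5]])

```text
t: 9.0
eef_pos: [0.5479, 0.2059, 0.1304]
ee_rot: [0.702, -0.076, 0.704, 0.075]
ft_force: [-0.3, 0.7, -3.8]
opening: 0.123
```

```bash
python3 -c "
from go import *
plan([.547,.210,.118],102.7)
plan([.547,.210,.118],102.7,arm.observe())
sc=arm.get_image('scene'); cv2.imwrite('pics/s3.png',cv2.resize(sc[90:230,290:430],None,fx=4,fy=4,interpolation=2))
b,_=__import__('seg').masks(arm.get_image('top')); print(np.count_nonzero(b[180:235,215:290]))"
```

```text
t 9.0 pos [0.5479 0.2059 0.1304] jawyaw 102.19 tilt 0.15 open 10.5 F [-0.3  0.7 -3.8] T [-0.08 -0.   -0.01] q6 0.01
shift [12.4  4.2  0. ] rot [-0.51 -0.13  0.07]
tool y,z world [-0.211  0.977 -0.001] [ 0.977  0.211 -0.002]
t 9.0 pos [0.5479 0.2059 0.1304] jawyaw 102.19 tilt 0.15 open 10.5 F [-0.3  0.7 -3.8] T [-0.08 -0.   -0.01] q6 0.01
shift [12.4  4.2  0. ] rot [-0.51 -0.13  0.07]
tool y,z world [-0.211  0.977 -0.001] [ 0.977  0.211 -0.002]
164
```

View pics/s3.png

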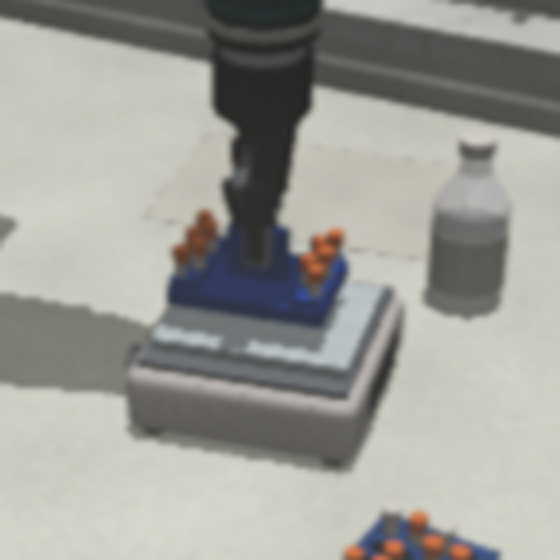

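The block hangs level over the deck, held by the fin. Now the sideways correction, down to just above the pin top.

Request:
play_rows(increments=[[2, 2.5, 0, -0.4, -0.1, 0, 5], [2, 1, 0, -0.1, 0, 0, 5], [2, 0, 0, 0, 0, 0, 5], [1.5, 0, 0, 0, 0, 0, 5], [0, 0, 0, 0, 0, 0, 5], [0, 0, 0, 0, 0, 0, 5]])

```text
t: 9.6
eef_pos: [0.5475, 0.2097, 0.1234]
ee_rot: [0.703, -0.079, 0.702, 0.078]
ft_force: [-0.6, 0.2, -3.5]
opening: 0.125
```

```bash
python3 -c "
from go import *
plan([.547,.2103,.118],102.7)"
```

```text
t 9.6 pos [0.5475 0.2097 0.1234] jawyaw 102.74 tilt 0.12 open 10.7 F [-0.6  0.2 -3.5] T [-0.    0.01  0.07] q6 0.01
shift [ 5.4  0.7 -0.4] rot [0.04 0.1  0.07]
tool y,z world [-0.221  0.975 -0.001] [0.975 0.221 0.002]
```

Request:
play_rows(increments=[[1.5, 0.5, -0.3, 0, 0, 0, 5], [1.5, 0, 0, 0, 0, 0, 5], [1, 0, 0, 0, 0, 0, 5], [0, 0, 0, 0, 0, 0, 5]])

```text
t: 9.93
eef_pos: [0.5472, 0.2102, 0.1192]
ee_rot: [0.703, -0.079, 0.702, 0.078]
ft_force: [0.5, 0.1, -3.3]
opening: 0.128
```

Request:
play_rows(increments=[[0.8, 0, 0, 0, 0, 0, 5], [0.8, 0, 0, 0, 0, 0, 5]])

```text
t: 10.1
eef_pos: [0.5472, 0.2102, 0.1175]
ee_rot: [0.704, -0.079, 0.702, 0.078]
ft_force: [-0.0, 0.5, -3.6]
opening: 0.126
```

Request:
play_rows(increments=[[0.8, 0, 0, 0, 0, 0, 5], [0.8, 0, 0, 0, 0, 0, 5]])

```text
t: 10.27
eef_pos: [0.5473, 0.2102, 0.1158]
ee_rot: [0.704, -0.079, 0.702, 0.078]
ft_force: [-0.2, 1.0, -2.6]
opening: 0.129
```

```bash
python3 -c "
from go import *
plan([.547,.2103,.118],102.7)"
```

```text
t 10.27 pos [0.5473 0.2102 0.1158] jawyaw 102.74 tilt 0.15 open 11.0 F [-0.2  1.  -2.6] T [ 0.07 -0.02 -0.02] q6 0.01
shift [-2.2  0.1 -0.3] rot [0.04 0.13 0.07]
tool y,z world [-0.221  0.975 -0.001] [0.975 0.221 0.002]
```

Request:
play_rows(increments=[[0.8, 0, 0, 0, 0, 0, 5], [0, 0, 0, 0, 0, 0, 5]])

```text
t: 10.43
eef_pos: [0.5476, 0.2105, 0.1149]
ee_rot: [0.704, -0.079, 0.702, 0.078]
ft_force: [0.2, 1.7, -3.7]
opening: 0.126
```

Request:
play_rows(increments=[[0.8, 0, 0, 0, 0, 0, 5], [0, 0, 0, 0, 0, 0, 5]])

```text
t: 10.6
eef_pos: [0.5477, 0.2106, 0.1141]
ee_rot: [0.704, -0.079, 0.702, 0.078]
ft_force: [1.4, 0.2, -2.9]
opening: 0.128
```

The tool is below the pin-top level and being nudged gently sideways, so the pin is in the hole. I'll continue down.

Request:
play_rows(increments=[[0.8, 0, 0, 0, 0, 0, 5], [0.8, 0, 0, 0, 0, 0, 5], [0, 0, 0, 0, 0, 0, 5]])

```text
t: 10.85
eef_pos: [0.5477, 0.2106, 0.1124]
ee_rot: [0.704, -0.079, 0.702, 0.078]
ft_force: [0.5, 0.5, -3.7]
opening: 0.129
```

Request:
play_rows(increments=[[0.8, 0, 0, 0, 0, 0, 5], [0.5, 0, 0, 0, 0, 0, 5], [0, 0, 0, 0, 0, 0, 5]])

```text
t: 11.1
eef_pos: [0.5478, 0.2106, 0.111]
ee_rot: [0.704, -0.079, 0.702, 0.078]
ft_force: [0.2, 0.8, -3.2]
opening: 0.125
```

Request:
play_rows(increments=[[0.6, 0, 0, 0, 0, 0, 5], [0, 0, 0, 0, 0, 0, 5]])

```text
t: 11.27
eef_pos: [0.5478, 0.2107, 0.1103]
ee_rot: [0.704, -0.079, 0.702, 0.078]
ft_force: [0.4, 0.9, -3.6]
opening: 0.123
```

Request:
play_rows(increments=[[0.4, 0, 0, 0, 0, 0, 5], [0, 0, 0, 0, 0, 0, 5]])

```text
t: 11.43
eef_pos: [0.5479, 0.2107, 0.11]
ee_rot: [0.704, -0.079, 0.701, 0.078]
ft_force: [0.3, 0.2, -2.6]
opening: 0.13
```

Request:
play_rows(increments=[[0.4, 0, 0, 0, 0, 0, 5], [0, 0, 0, 0, 0, 0, 5]])

```text
t: 11.6
eef_pos: [0.5479, 0.2107, 0.11]
ee_rot: [0.704, -0.079, 0.701, 0.079]
ft_force: [0.0, 0.4, -1.3]
opening: 0.123
```

Request:
play_rows(increments=[[0.4, 0, 0, 0, 0, 0, 5], [0, 0, 0, 0, 0, 0, 5]])

```text
t: 11.77
eef_pos: [0.548, 0.2107, 0.1099]
ee_rot: [0.704, -0.078, 0.701, 0.079]
ft_force: [-1.0, -0.4, -0.1]
opening: 0.126
```

Seated: z has stopped at 0.110 as predicted and the deck carries the weight. I'll check the squareness, then open in small steps.

```bash
python3 -c "
from go import *
plan([.5479,.2107,.110],102.7)"
```

```text
t 11.77 pos [0.548  0.2107 0.1099] jawyaw 102.75 tilt 0.26 open 10.7 F [-1.  -0.4 -0.1] T [ 0.07  0.27 -0.  ] q6 0.01
shift [-0.1  0.  -0.1] rot [0.05 0.25 0.02]
tool y,z world [-0.221  0.975 -0.   ] [0.975 0.221 0.004]
```

Request:
play_rows(increments=[[0, 0, 0, 0, 0, 0, 14], [0, 0, 0, 0, 0, 0, 20], [0, 0, 0, 0, 0, 0, 28], [0, 0, 0, 0, 0, 0, 34], [0, 0, 0, 0, 0, 0, 38], [0, 0, 0, 0, 0, 0, 40]])

```text
t: 12.27
eef_pos: [0.5483, 0.2104, 0.11]
ee_rot: [0.705, -0.079, 0.701, 0.078]
ft_force: [0.7, 0.4, -0.2]
opening: 0.466
```

```bash
python3 -c "
from go import *
plan([.5479,.2107,.110],102.7)"
```

```text
t 12.27 pos [0.5483 0.2104 0.11  ] jawyaw 102.74 tilt 0.29 open 39.8 F [ 0.7  0.4 -0.2] T [ 0.   -0.03  0.02] q6 0.01
shift [-0.   0.3 -0.3] rot [0.04 0.28 0.07]
tool y,z world [-0.22   0.975 -0.001] [0.975 0.22  0.005]
```

Released. Straight up, then clear to the side of the mixer so the top camera can see.

Request:
play_rows(increments=[[-5, 0, 0, 0, 0.2, 0, 40], [-12, 0, 0, 0, 0, 0, 40], [-20, 0, 0, 0, 0, 0, 40], [-25, 0, 0, 0, 0, 0, 40], [-30, 0, 0, 0, 0, 0, 40], [-30, 0, 0, 0, 0, 0, 40], [-20, 0, 0, 0, 0, 0, 40], [0, 0, 0, 0, 0, 0, 40]])

```text
t: 12.93
eef_pos: [0.5464, 0.2101, 0.2595]
ee_rot: [0.702, -0.079, 0.704, 0.078]
ft_force: [1.1, 0.0, 0.1]
opening: 0.467
```

Request:
play_rows(increments=[[0, -15, -5, 0, 0, 0, 40], [0, -30, -10, 0, 0, 0, 40], [0, -35, -12, 0, 0, 0, 40], [0, -35, -12, 0, 0, 0, 40], [0, -35, -12, 0, 0, 0, 40], [0, -35, -12, 0, 0, 0, 40], [0, -20, -5, 0, 0, 0, 40], [0, 0, 0, 0, 0, 0, 40]])

```text
t: 13.6
eef_pos: [0.5241, -0.0117, 0.2598]
ee_rot: [0.702, -0.081, 0.703, 0.08]
ft_force: [-1.2, -0.2, -0.5]
opening: 0.469
```

Run:
```python
from seg import *
from go import plan
t=arm.get_image("top"); s=arm.get_image("scene"); plan([.548,.21,.11],102.7)
b,_=masks(t)
try: print(quad("top",b,.096,[.548,.2107,.096]))
except Exception as e: print(e)
cv2.imwrite("pics/end.png",np.hstack([cv2.resize(t[140:270,200:330],None,fx=3,fy=3,interpolation=2),cv2.resize(s[90:220,290:420],None,fx=3,fy=3,interpolation=2)]))
```

```text
t 13.7 pos [ 0.5243 -0.0092  0.2598] jawyaw 103.11 tilt 0.1 open 40.3 F [0.5 0.8 0.7] T [ 0.07 -0.02  0.02] q6 -0.4
shift [149.7 208.1  73.1] rot [ 0.41 -0.1   0.01]
tool y,z world [-0.227  0.974 -0.   ] [ 0.974  0.227 -0.002]
((545.875732421875, 207.9755859375), (126.94432067871094, 84.37953186035156), 12.854829788208008)
```

View pics/end.png

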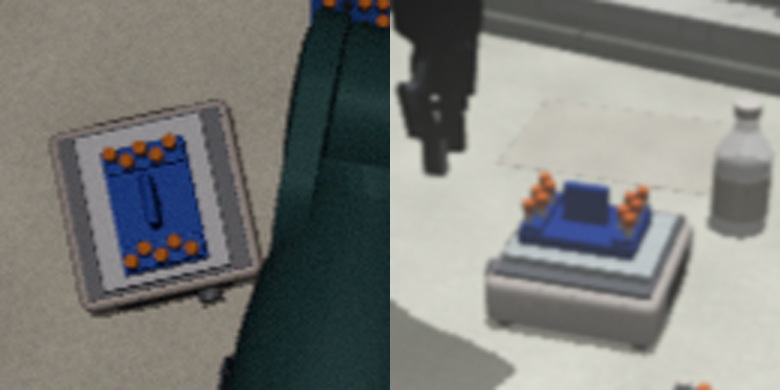

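Both views show the block flat on the deck and square with it (block at 12.9°, deck at 12.7°), with the gripper clear. Handing in.

```bash
python3 -c "
from h import *
print(arm.hand_in())"
```

```text
the job is handed in; nothing more can be done
None
```

The blue tube block is seated on the mixer's drive pin, flat on the deck and released; I handed the job in at about 13.7 s of the 54 s.

- **Pick-up:** I gripped the block by its handle, lifted it and gave it half a turn. That kept the last joint well inside its range.
- **Fit:** The top camera showed the pin tip inside the deck's dark disc, so I aimed the hole straight at it. The hole went over the pin on the first slow descent and pulled itself in by under 1 mm, so I never had to rest the block on the pin top and search.
- **Seating:** The block stopped at TCP z 0.110 m, which is the pick-up height plus the deck's 80 mm. The weight passed from the gripper to the deck.
- **Gentleness:** The forces I read, between short moves, stayed within a few newtons throughout.
- **Last checks:** After letting go, the block measured 12.9° against 12.7° for the deck, and it looked level in both views. The gripper was clear and open. The bottle and the visible part of the tube rack looked undisturbed. The marker was outside the last pictures, but the arm never worked near it.
- **Disagreement:** The final top-camera fit put the block's centre about 3 mm from where the arm released it. I put that down to calibration error, because the seated height fits only with the pin in the hole.

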